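Open the wafer carrier's gate and hold it

TASK

Get the wafer carrier ready for unloading: first slide the grey cover fully over the compartment with the blue box, then squeeze the yellow catch fully against its lug, and after it the blue one. Then take the gate by its red pin, swing it out past its detent until it stands wide open, square to its closed position, and finish still holding it there, because its spring would pull it back; leave the other things on the table alone.

Things in the scene. Friction and masses are not known exactly. Their poses are not given: they have to be found in the camera images.
- carrier: White wafer carrier, fixed, 250 mm long (y), 96 mm deep (x), top 60 mm above the table. Origin on the table; own x away from the robot, own y to its left (yaw up to 0.2 rad). Along own y: +80 to +150 mm solid block where the cover is parked; +6 to +80 open-topped compartment with a blue box; 0 to -100 roofed bay of wafer cases, closed by the gate at its -y end. Both catches stand on the roof.
- cover (a joint): Grey flat cover, 84x78x5 mm, sliding between rails on top of the carrier along the carrier's -y: 0 = parked over the solid block, 0.070 m = compartment fully covered (end stop). Starts between 0 and 0.015. Friction about 1.5 N; it stays where it is left.
- cover_grip (a point): Centre of the black fin on the cover, moves with the cover. The fin is 12 mm wide (carrier x), 32 mm long (carrier y), from 66 to 89 mm above the table; this point is at 79 mm.
- first_catch (a joint): Yellow button of the first catch (nearer the gate): 12 mm (carrier x) x 24 mm (y), 61 to 90 mm above the table. Slides 8 mm along the carrier's -x towards its fixed lug: 0 = out, hooking the gate; 0.008 = squeezed home (stop), gate free of it. Needs about 5 N and stays in when released.
- first_catch_lug: Fixed aluminium lug of the first catch, 10 mm (x) x 24 mm (y), 60 to 90 mm above the table, origin at its foot. Lug's -x face to button's +x face: 33 mm before, 25 mm after the squeeze.
- first_catch_pinch (a point): Fixed point, 78 mm above the table, half-way between the outer faces of lug and button of the first catch when squeezed home. Squeeze along the carrier's x, jaws centred here. From each button a steel arm (top 66 mm above the table, hook at its end 69 mm) runs along the carrier's -y to the gate: keep the fingertips above that.
- second_catch (a joint): Blue button of the second catch (farther from the gate): same size, heights, direction, 8 mm travel and stiffness as the first; 0 = out, 0.008 = squeezed home; stays in.
- second_catch_lug: Fixed aluminium lug of the second catch, like the first one's, on the -x side of the blue button.
- second_catch_pinch (a point): As first_catch_pinch, for the second catch; 78 mm above the table.
- gate (a joint): White gate on an upright hinge, 30 mm tall, 7 thick: 0 = closed (points along the carrier's -x), grows opening counter-clockwise from above; 1.57 = points along the carrier's -y; stop at 1.7. A spring pulls it shut (0.05 N m closed, 0.17 wide open); a detent resists at 0.3 to 0.75 rad (4 N at the pin), then helps. Let go wide open it falls back to about 1.15. Locked while a catch is out.
- gate_pin (a point): On the axis of the upright red pin at the gate's free end, moves with it; 98 mm above the table, 85 mm from the hinge axis. The pin is round, 12 mm across; its plain part reaches from 62 to 114 mm above the table. Take it from above with the fingertips at about 75 to 85 mm.
- gate_hinge (a point): On the gate's vertical hinge axis, 98 mm above the table.
- swab_jar: Loose bystander, to be left alone: clear jar with a blue lid, 54 mm wide, 70 mm tall; origin under its centre.
- ipa_bottle: Loose bystander, to be left alone: amber dropper bottle, 39 mm wide, 108 mm tall; origin under its centre.
- kapton_roll: Loose bystander, to be left alone: roll of amber tape lying flat, 60 mm wide, 16 mm tall; origin under its centre.
- bubble_level: Loose bystander, to be left alone: round bubble level, 30 mm wide, 9 mm tall; origin under its centre.
- objective_can: Loose bystander, to be left alone: white can with a black lid, 47 mm wide, 62 mm tall; origin under its centre.
- lens_cap: Loose bystander, to be left alone: black lens cap, 33 mm wide, 13 mm tall; origin under its centre.
- tip_box_0: Loose bystander, to be left alone: flat black box, 45x62x16 mm; origin under its centre.

How it is judged (in metres and radians):
On the way, in this order (a step that is already met when the one before it is completed fails the run):
1. the cover is slid fully over the compartment (value of joint cover above 0.066 m), for 0.2 s.
2. the yellow catch is squeezed home between the fingers and its lug (value of joint first_catch above 0.0065 m and contact force between the fingers and first_catch above 1 N and contact force between the fingers and first_catch_lug above 1 N), for 0.1 s.
3. the blue catch is squeezed home between the fingers and its lug (value of joint second_catch above 0.0065 m and contact force between the fingers and second_catch above 1 N and contact force between the fingers and second_catch_lug above 1 N), for 0.1 s.
4. the gate is swung past its detent (value of joint gate above 1 rad), for 0.1 s.
At the end, for the whole second after the job is handed in: The cover is closed to within 4 mm, both catches are in by more than 6.5 mm, and the fingers hold the gate still (under 0.1 rad/s, more than 0.5 N of contact) at more than 1.4 rad open (value of joint cover above 0.066 m and value of joint each of first_catch, second_catch above 0.0065 m and value of joint gate above 1.4 rad and velocity of joint gate between -0.1 and 0.1 rad/s and contact force between the fingers and gate above 0.5 N); the arm keeps its last pose, push and grip.
It fails at once if the yellow catch is squeezed before the compartment is covered (value of joint first_catch above 0.004 m and value of joint cover below 0.06 m).
It fails at once if the blue catch is squeezed before the yellow one (value of joint second_catch above 0.004 m and value of joint first_catch below 0.006 m).
It fails at once if a bystander is pushed away (over 30 mm) (distance of any of swab_jar, ipa_bottle, kapton_roll, bubble_level, objective_can, lens_cap, tip_box_0 from where it was at the start of the episode above 0.03 m).
It also fails if it takes over 58 s, if anything falls off the work surface, if the arm or the gripper's body presses on something with over 40 N, if the wrist force passes 120 N, or if a joint passes its speed limit or range.

ROBOT

A 7-joint arm with a two-finger parallel gripper is mounted at the origin on a cart in front of the work surface, level with it; the furniture and walls round the work are solid. World frame = base frame: x ahead of the robot, y to its left, z up, the work surface at z = 0. Lengths are in mm, angles in rad, forces in N, time in s.
With the tool pointing down it reaches from about 400 to 875 mm from the base axis. Payload 19.3 kg.
Tool frame: the origin (TCP) lies at the very end of the fingers, on their centre line; the grasp point (between the pads) lies 19 mm behind it (grip_point_offset is the z of the grasp point in the tool frame, in mm); z points along the fingers, x is the direction in which the jaws open and shut, and the axes are right-handed (so a half turn about z gives the same grasp; the last joint's range is limited). The gripper opens to 85 mm and grips with 20 to 120 N. Pads are 22 mm wide; open, the fingers measure 114 mm over their backs; the gripper's body (76 mm by 85 mm) begins 54 mm behind the grasp point. The pads swing forward as they close: fully open they stand 13 mm farther back than shut.
Start: joints at [1.181, 0.521, -0.036, 1.599, 0.021, 1.021, -0.113], TCP at [196.457, -593.312, 231.291] pointing down, gripper open.
Joint ranges: [-2.91, 2.91], [-0.3, 2.13], [-1.5, 1.42], [0.17, 2.43], [-1.26, 4.41], [0.16, 1.93], [-2.52, 2.52]. Speed limits (rad/s): [1.89, 1.89, 2.39, 2.39, 3.01, 3.01, 3.01].

INTERFACE

Orientations are given as a 3x3 rotation matrix whose columns are the frame's x, y, z axes.
In Python, from workcell import movep, movel, goto_joints, open_gripper, clamp, wait, inverse_kinematics, read_state, camera, PlanningError, finish_job, grip_point_offset gives the robot as it stands. Calls block until the motion is done:
- movep(position, orientation): joint-space move of the TCP to a pose.
- movel(position, frame=None, max_speed=150, guard=None): straight line of the TCP; frame=None keeps the orientation; max_speed is the mean speed in mm/s. With guard (N) it stops when the force on the tool has changed by that much, and returns True; else False.
- goto_joints(angles): joint-space move.
- open_gripper() and clamp(): open the fingers fully, or close them until they stop; the grip force is fixed at half the most.
- wait(seconds).
- inverse_kinematics(position, orientation): joint angles nearest the present ones, or None.
- read_state(): the state.
- camera(name): name is "scene" or "top"; returns a dict with "image" (480x640x3 uint8, blue, green, red), "range_z" (480x640 float32, mm along the optical axis (not along the pixel's ray), 0 where there is no reading), "fx", "fy", "cx", "cy" (pixels), "cam_to_world" (4x4, takes a point from camera to world coordinates). Camera axes: x right, y up, looking along -z (the intrinsics and any distortion apply to the point x, -y, -z); pixel columns grow to the right and rows downward; lengths in mm; the calibration is good to about 2 mm. A picture is of the moment at which its call begins.
A pose or a line that the arm cannot do raises PlanningError and nothing moves.
- finish_job(): hands the job in, once; it reports no verdict.
The state is a dict: "time": time; "qpos": joint angles; "qvel": joint speeds; "joint_efforts": joint torques, N m; "eef_pos": TCP position; "tool_rot": TCP orientation; "ft_force": force on the tool from outside, world axes, zero at the start; "torque": the same for the moment, N m; "finger_gap": finger opening in mm.
Only numpy, scipy, OpenCV 4.12 (cv2) and the standard library are available. Lean on these libraries where they do the work, as an engineer would, in place of code of your own. Each camera call takes 0.05 s, during which the arm holds its last target.

## Working session

There is one attempt and no reset: what is moved stays moved. The work goes in short steps, each a Python script; the robot and the scene stay as the last script left them, time stands still between calls to the robot, and variables do not carry over. Pictures are saved under pics/ and viewed, and the job is handed in when it is done.

```bash
ls; mkdir -p pics
python3 - <<'E'
from workcell import *
import cv2,numpy as np
s=read_state();print(s['time'],s['eef_pos'],s['finger_gap'],grip_point_offset);print(s['tool_rot'])
for n in("scene","top"):
    c=camera(n);cv2.imwrite(f"pics/{n}0.png",c['image']);np.savez(f"/tmp/{n}0.npz",**c)
    print(n,c['fx'],c['fy'],c['cx'],c['cy'],{k:v for k,v in c.items() if k not in('image','range_z')},(c['range_z']>0).mean())
E
```

```text
pics
0.0 [ 196.33386416 -593.00768872  230.71600618] 85.43545857987192 -18.700000000000003
[[ 3.14371070e-01 -9.49300074e-01 -4.47030665e-04]
 [-9.49299461e-01 -3.14371377e-01  1.08198956e-03]
 [-1.16766642e-03  8.42197524e-05 -9.99999315e-01]]
scene 492.293876641399 492.293876641399 323.4579998803214 241.3534855830624 {'fx': 492.293876641399, 'fy': 492.293876641399, 'cx': 323.4579998803214, 'cy': 241.3534855830624, 'cam_to_world': array([[-8.43960346e-01,  3.14661578e-01, -4.34418030e-01,
        -1.70932909e+02],
       [-5.36360342e-01, -5.05551371e-01,  6.75822014e-01,
         8.38274045e+02],
       [-6.96540948e-03,  8.03371585e-01,  5.95437301e-01,
         9.56367552e+02],
       [ 0.00000000e+00,  0.00000000e+00,  0.00000000e+00,
         1.00000000e+00]])} 0.9959635416666667
top 603.6870416615466 603.6870416615466 322.69940278269377 235.4052867630591 {'fx': 603.6870416615466, 'fy': 603.6870416615466, 'cx': 322.69940278269377, 'cy': 235.4052867630591, 'cam_to_world': array([[-1.65543512e-01,  8.72127324e-01, -4.60422932e-01,
        -4.68066540e+02],
       [-9.86202375e-01, -1.46172653e-01,  7.77073356e-02,
         1.86737101e+01],
       [ 4.69449009e-04,  4.66934134e-01,  8.84291973e-01,
         1.80082910e+03],
       [ 0.00000000e+00,  0.00000000e+00,  0.00000000e+00,
         1.00000000e+00]])} 0.9958658854166667
```

View pics/scene0.png

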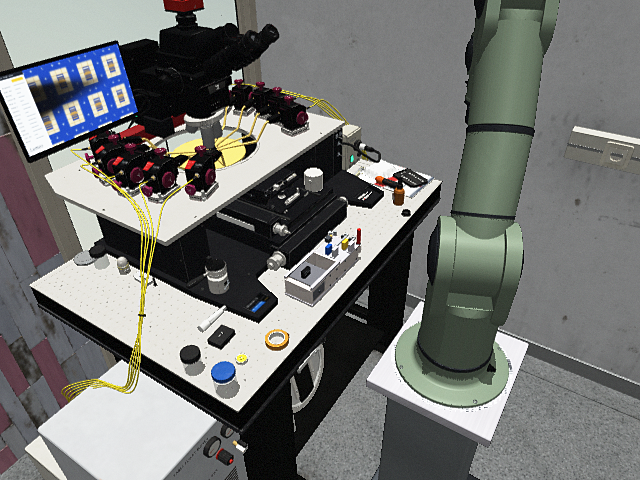

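View pics/top0.png

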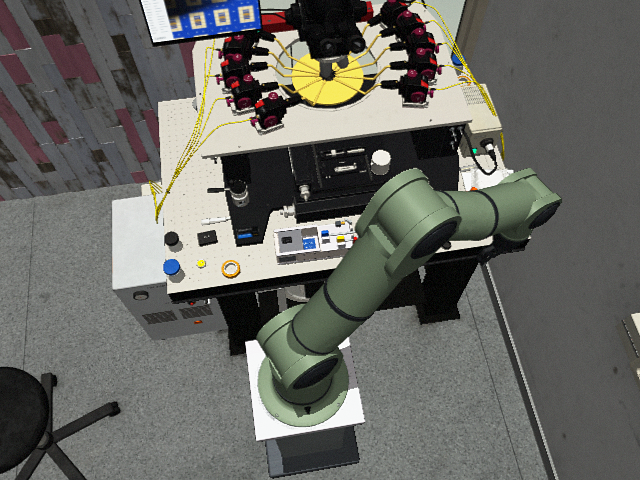

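The carrier shows in scene at about (320,270) and in top at about (315,240). The arm partly hides the gate end in the top view. I'll zoom in.

Run:
```python
import cv2,numpy as np
a=cv2.imread('pics/scene0.png')[220:310,265:375];b=cv2.imread('pics/top0.png')[205:270,260:370]
cv2.imwrite('pics/s_crop.png',cv2.resize(a,None,fx=7,fy=6.6,interpolation=2))
cv2.imwrite('pics/t_crop.png',cv2.resize(b,None,fx=7,fy=7,interpolation=2))
```

```text
(no output)
```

View pics/s_crop.png

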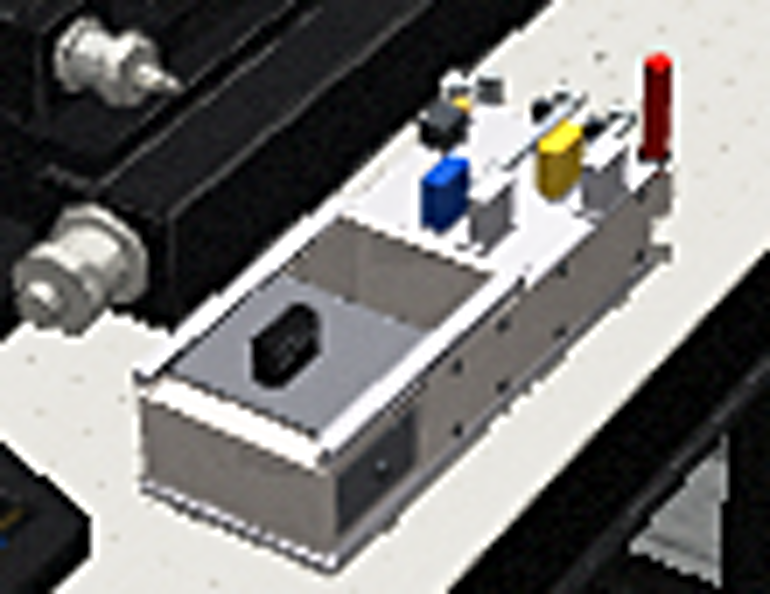

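View pics/t_crop.png

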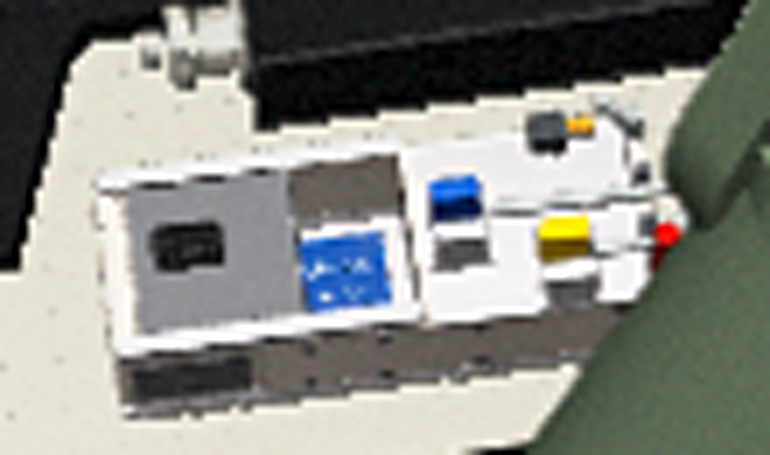

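```bash
cat > h.py <<'E'
import numpy as np,cv2
def load(n): return dict(np.load(n))
def ray(c,u,v):
    T=c['cam_to_world'];u=np.asarray(u,float);v=np.asarray(v,float)
    d=np.stack([(u-c['cx'])/c['fx'],-(v-c['cy'])/c['fy'],-np.ones_like(u)],-1)
    return T[:3,3],d@T[:3,:3].T
def onz(c,u,v,z):
    o,d=ray(c,u,v);return o+d*((z-o[2])/d[...,2])[...,None]
def cloud(c):
    v,u=np.mgrid[0:480,0:640];o,d=ray(c,u,v);return o+d*c['range_z'][...,None]
def tri(c1,p1,c2,p2):
    o1,d1=ray(c1,*p1);o2,d2=ray(c2,*p2);d1=d1/np.linalg.norm(d1);d2=d2/np.linalg.norm(d2)
    A=np.stack([d1,-d2],1);t=np.linalg.lstsq(A,o2-o1,rcond=None)[0]
    a=o1+d1*t[0];b=o2+d2*t[1];return (a+b)/2,np.linalg.norm(a-b)
E
python3 - <<'E'
from h import *
boxes={'scene':(220,310,265,375),'top':(205,270,260,370)}
for n in('scene','top'):
    c=load(f'/tmp/{n}0.npz');P=cloud(c);r0,r1,c0,c1=boxes[n]
    hsv=cv2.cvtColor(c['image'],cv2.COLOR_BGR2HSV);H,S,V=cv2.split(hsv)
    M={'red':((H<8)|(H>172))&(S>150)&(V>60),'yel':(H>22)&(H<35)&(S>150)&(V>60),'blue':(H>105)&(H<125)&(S>150)&(V>50)}
    for k,m in M.items():
        mm=np.zeros_like(m);mm[r0:r1,c0:c1]=m[r0:r1,c0:c1]
        N,L,st,ce=cv2.connectedComponentsWithStats(mm.astype(np.uint8))
        for i in range(1,N):
            if st[i,4]<8: continue
            p=P[L==i];p=p[np.isfinite(p).all(1)]
            print(n,k,st[i],'cent',ce[i].round(1),'med',np.median(p,0).round(1),'min',p.min(0).round(1),'max',p.max(0).round(1))
    # roof points
    q=P[r0:r1,c0:c1].reshape(-1,3);I=(V[r0:r1,c0:c1].ravel()>200)&(S[r0:r1,c0:c1].ravel()<40)
    print(np.histogram(q[:,2],bins=np.arange(-10,130,5)))
    # coarse height map
    A=P.reshape(-1,3)
    for x in range(450,760,20):
        print(x,[int(A[(abs(A[:,0]-x)<10)&(abs(A[:,1]-y)<10),2].max(initial=-99)) for y in range(-220,200,20)])
E
```

```text
scene red [357 228   4  16  51] cent [358.3 235.5] med [ 386.6 -223.3   91.9] min [ 381.9 -235.3   63.3] max [ 393.2 -217.1  113.8]
scene yel [342 238   7  12  44] cent [344.6 243.2] med [ 409.  -180.7   80.7] min [ 404.4 -302.8   -1.8] max [ 466.6 -170.1   91.5]
scene blue [325 244   7  11  62] cent [328.  248.8] med [ 436.1 -130.9   80.5] min [-170.9 -147.4   64.7] max [447.4 838.3 956.4]
(array([  74, 1581, 1130,  129,  153,  250,  361,  196,  209,  211,  222,
        243,  275,  557,  638,  598,  303,  504,  205,  187,  205,   44,
         43,   44,   77,   47,   47]), array([-10,  -5,   0,   5,  10,  15,  20,  25,  30,  35,  40,  45,  50,
        55,  60,  65,  70,  75,  80,  85,  90,  95, 100, 105, 110, 115,
       120, 125]))
450 [72, 63, 62, 61, 89, 89, -99, -99, 65, 68, 89, 89, 67, 1, 2, 4, 2, 2, 2, 6, 5]
470 [74, 76, 78, 63, 61, 72, 72, 72, 73, 70, 72, 72, 71, 5, 21, 24, 23, 25, 23, 24, 4]
490 [74, 69, 74, 54, 58, 66, 69, 71, 72, 70, 71, 71, 70, 2, 23, 24, 26, 25, 26, 24, 3]
510 [-99, -99, -99, -99, -99, -99, -99, -99, -99, -99, 2, 6, 4, 3, 24, 26, 26, 26, 27, 22, 4]
530 [8
[... 2917 characters left out ...]
107, 31, 31, 30, 32, 34, 29, 28, 112, 135, 152, 108, 116]
650 [180, 190, 187, 192, 127, 153, 156, 159, 110, 33, 42, 28, 32, 32, 30, 35, 115, 137, 150, 105, 109]
670 [190, 615, 190, 191, 181, 155, 152, 152, 117, 30, 30, 28, 35, 29, 31, 35, 98, 111, -99, 32, 10]
690 [625, 631, 636, 624, 227, 222, 228, 228, 229, 227, 229, 228, 228, 229, 232, 229, 229, 229, 230, 226, 229]
710 [630, 644, 643, 623, 234, 226, 226, 230, 228, 229, 230, 233, 228, 230, 231, 230, 230, 229, 231, 230, 231]
730 [234, 621, 628, 601, 228, 233, 230, 229, 230, 227, 229, 301, 234, 230, 234, 231, 227, 231, 230, 226, 276]
750 [594, 617, 614, 600, 232, 230, 230, 229, 233, 298, 324, 332, 318, 305, 311, 309, 305, 297, 288, 287, 275]
```

Run:
```python
from h import *
s=load('/tmp/scene0.npz');t=load('/tmp/top0.npz')
pairs={'fin':((305.7,272.3),(286.7,240)),
'railFL':((284.7,277.3),(274.3,231.4)),'railNL':((311.4,288.9),(277.1,255)),
'yel_top':((265+563/7,220+128/6.6),(260+565/7,205+228/7)),'blue_top':((265+447/7,220+168/6.6),(260+455/7,205+187/7)),
'pin_top':((265+657/7,220+60/6.6),(260+667/7,205+230/7))}
for k,(a,b) in pairs.items():
    p,e=tri(s,a,t,b);print(k,p.round(1),round(e,1))
from workcell import *
yaw=0.15
def R(yaw): # jaw x along carrier x, z down
    c,n=np.cos(yaw),np.sin(yaw);return np.array([[c,n,0],[n,-c,0],[0,0,-1.]])
for sg in (0,np.pi):
    for yw in (-.2,0,.2): print(sg,yw,inverse_kinematics([460,40,250],R(yw+sg)))
print(read_state()['qpos'])
```

```text
fin [435.9 -15.7  73.2] 3.2
railFL [482.2  19.9  59.3] 4.7
railNL [393.   21.8  61.1] 2.0
yel_top [ 408.2 -187.    89.9] 4.8
blue_top [ 438.8 -141.5   85. ] 2.7
pin_top [ 388.4 -230.   109.6] 2.8
0 -0.2 [ 0.36338281  0.29963162 -0.70222533  1.96348829  0.23494795  0.95964794
 -0.65295794]
0 0 [ 0.39111354  0.30647448 -0.73792156  1.96231584  0.24964126  0.96412095
 -0.46747084]
0 0.2 [ 0.4186411   0.31385979 -0.77376715  1.96116965  0.26482707  0.96895481
 -0.282467  ]
3.141592653589793 -0.2 [ 0.74102435  0.4908607  -1.26413257  1.94935786  0.53005631  1.09485793
  2.19423173]
3.141592653589793 0 [ 0.74102435  0.4908607  -1.26413257  1.94935786  0.53005631  1.09485793
  2.39423173]
3.141592653589793 0.2 [-1.10531994  0.53319723  1.26522696  2.02509895 -0.60119686  1.0294142
 -2.48748377]
[ 1.18081488  0.52192452 -0.03630544  1.5999233   0.02118903  1.0211103
 -0.11283031]
```

```bash
cat >> h.py <<'E'
def R(yaw): # jaw x along yaw direction, z down
    c,n=np.cos(yaw),np.sin(yaw);return np.array([[c,n,0],[n,-c,0],[0,0,-1.]])
E
python3 - <<'E'
from h import *
from workcell import *
movep([440,50,260],R(0.))
s=read_state();print(s['time'],s['eef_pos'],s['qpos'].round(2))
for n in("scene","top"):
    c=camera(n);cv2.imwrite(f"pics/{n}1.png",c['image']);np.savez(f"/tmp/{n}1.npz",**c)
a=cv2.imread('pics/scene1.png')[220:310,265:375];b=cv2.imread('pics/top1.png')[205:270,260:370]
cv2.imwrite('pics/crop1.png',np.vstack([cv2.resize(a,None,fx=6,fy=6,interpolation=2)[:,:],])[:600])
cv2.imwrite('pics/crop1t.png',cv2.resize(b,None,fx=7,fy=7,interpolation=2))
E
```

```text
2.5417 [440.2332485   49.26754234 259.89922995] [ 0.43  0.27 -0.79  1.99  0.23  0.97 -0.48]
```

View pics/crop1.png

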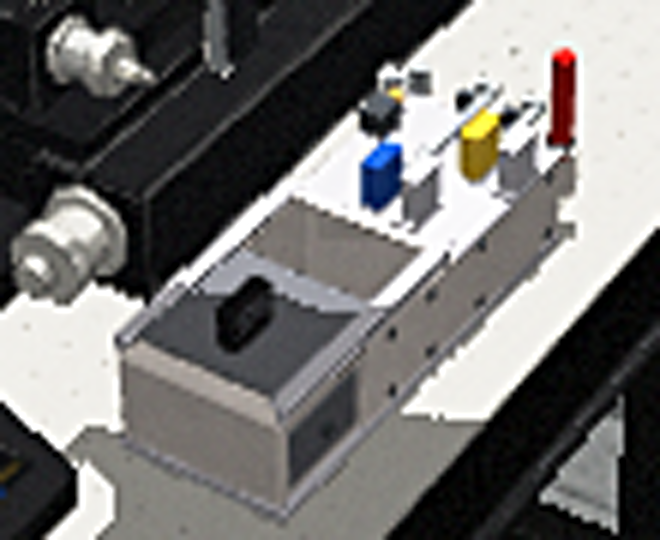

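View pics/crop1t.png

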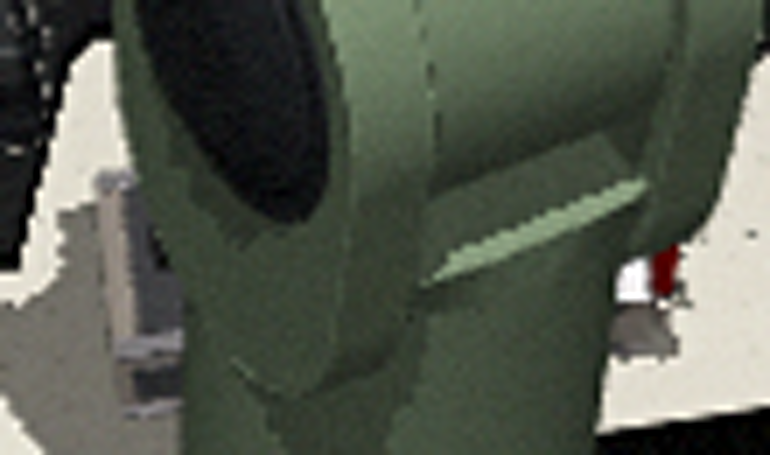

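Run:
```python
from h import *
s=load('/tmp/scene1.npz');t=load('/tmp/top0.npz');t1=load('/tmp/top1.npz')
S=lambda x,y:(265+x/6-.4,220+y/6-.4); T=lambda x,y:(260+x/7-.4,205+y/7-.4)
def pr(n,c,p,z): print(n,onz(c,*map(np.array,p),z).round(1)[:2])
pr('S bot +y near',s,S(285,517),0);pr('S bot -y near',s,S(575,232),0);pr('S bot +y far',s,S(124,440),0)
pr('S top +y near',s,S(280,415),66);pr('S top +y far',s,S(120,343),66);pr('S roof -y near',s,S(572,160),60)
pr('T bot +y near',t,T(125,413),0);pr('T1 bot -y near',t1,T(675,352),0)
pr('T rail +y near',t,T(118,352),66);pr('T rail +y far',t,T(100,178),66)
pr('T1 top -y near',t1,T(655,305),60)
# colour masks: lower/upper extents
for n,c in(('S',s),('T',t)):
    H,Sx,V=cv2.split(cv2.cvtColor(c['image'],cv2.COLOR_BGR2HSV))
    for k,m in {'red':((H<8)|(H>172))&(Sx>130)&(V>50),'yel':(H>20)&(H<36)&(Sx>130)&(V>60),'blue':(H>105)&(H<125)&(Sx>130)&(V>40)}.items():
        mm=np.zeros(m.shape,np.uint8);mm[222:262,318:366]=m[222:262,318:366]
        print(n,k)
        for r in np.where(mm.any(1))[0]:
            x=np.where(mm[r])[0];print('  ',r,x.min(),x.max(),V[r,x].tolist())
```

```text
S bot +y near [392.6  22.7]
S bot -y near [ 381.5 -233.4]
S bot +y far [486.7  19.7]
S top +y near [391.7  25.7]
S top +y far [481.7  23.7]
S roof -y near [ 376.3 -216.2]
T bot +y near [390.7  24.7]
T1 bot -y near [ 379.2 -236.5]
T rail +y near [390.2  23.6]
T rail +y far [481.1  20.1]
T1 top -y near [ 376.2 -223.5]
S red
   228 358 359 [246, 246]
   229 357 360 [224, 255, 255, 249]
   230 358 360 [165, 225, 83]
   231 357 360 [58, 91, 90, 98]
   232 357 360 [73, 101, 95, 98]
   233 357 360 [73, 101, 95, 96]
   234 357 360 [79, 103, 98, 99]
   235 357 360 [82, 106, 96, 102]
   236 357 360 [80, 102, 99, 142]
   237 357 360 [86, 99, 101, 141]
   238 357 360 [81, 100, 96, 143]
   239 357 360 [86, 103, 94, 138]
   240 357 359 [83, 99, 94]
   241 357 359 [89, 103, 100]
   242 357 359 [94, 104, 101]
   243 357 359 [91, 100, 90]
S yel
   235 330 330 [255]
   238 345 345 [219]
   239 344 348 [226, 255, 255, 255, 76]
   240 343 347 [227, 255, 255, 255, 255]
   241 342 347 [255, 255, 255, 255, 255, 104]
   242 342 347 [255, 255, 255, 255, 114, 120]
   243 342 347 [107, 139, 168, 125, 129, 115]
[... 760 characters left out ...]
241, 248, 248]
   239 354 356 [196, 228, 132]
   240 353 355 [64, 72, 56]
   241 353 354 [81, 73]
   242 353 353 [69]
T yel
   222 341 344 [241, 241, 251, 237]
   236 338 343 [246, 250, 251, 252, 252, 251]
   237 337 343 [249, 251, 251, 250, 250, 252, 252]
   238 337 343 [248, 255, 255, 255, 255, 254, 246]
   239 337 343 [133, 124, 117, 101, 97, 92, 97]
   240 337 343 [113, 108, 107, 104, 105, 104, 104]
   241 337 341 [118, 103, 111, 109, 116]
T blue
   230 326 327 [211, 212]
   231 322 327 [229, 223, 227, 224, 226, 228]
   232 322 327 [236, 242, 243, 240, 238, 229]
   233 322 327 [187, 184, 166, 124, 85, 66]
   234 322 328 [61, 66, 72, 68, 71, 67, 76]
   235 322 327 [65, 68, 71, 72, 76, 75]
```

Run:
```python
from h import *
s=load('/tmp/scene1.npz');t=load('/tmp/top0.npz')
yaw=-0.042;ex=np.array([np.cos(yaw),np.sin(yaw)]);ey=np.array([-ex[1],ex[0]])
O=np.array([391.5,24.0])+ex*0  # near +y bottom corner approx
def cf(p): d=p[:2]-O; return (d@ex).round(1),(d@ey).round(1)
def bright(c,hl,hh,thr,box):
    H,S,V=cv2.split(cv2.cvtColor(c['image'],cv2.COLOR_BGR2HSV));r0,r1,c0,c1=box
    m=np.zeros(H.shape,bool);m[r0:r1,c0:c1]=((H>=hl)&(H<=hh)&(S>110)&(V>thr))[r0:r1,c0:c1]
    v,u=np.where(m);return u.mean(),v.mean(),m.sum()
A={}
for k,(hl,hh,bs,bt) in {'yel':(18,38,(237,252,338,350),(233,244,334,346)),'blue':(100,128,(242,256,322,334),(228,238,319,331))}.items():
    a=bright(s,hl,hh,180,bs);b=bright(t,hl,hh,140,bt)
    p,e=tri(s,a[:2],t,b[:2]);q1=onz(s,np.array(a[0]),np.array(a[1]),90);q2=onz(t,np.array(b[0]),np.array(b[1]),90)
    print(k,a,b,'tri',p.round(1),round(e,1),'S90',q1.round(1),'T90',q2.round(1),cf((q1+q2)/2))
# pin: axis at mid height(88) in scene; top cap in both
q1=onz(s,np.array(358.6),np.array(228.6),114);q2=onz(t,np.array(354.9),np.array(238.),114);p,e=tri(s,(358.6,229.),t,(354.9,238.))
print('pin',q1.round(1),q2.round(1),p.round(1),e.round(1),cf((q1+q2)/2))
# fin: dark in grey
for n,c,b,z in(('S',s,(264,280,298,314),89),('T',t,(233,246,277,295),89)):
    g=cv2.cvtColor(c['image'],cv2.COLOR_BGR2GRAY);r0,r1,c0,c1=b
    m=np.zeros(g.shape,np.uint8);m[r0:r1,c0:c1]=g[r0:r1,c0:c1]<50
    for r in range(r0,r1): print(n,r,''.join('#' if x else '.' for x in m[r,c0:c1]))
    print(c0)
```

```text
yel (np.float64(344.5263157894737), np.float64(240.3684210526316), np.int64(19)) (np.float64(340.15), np.float64(237.05), np.int64(20)) tri [ 411.4 -186.1   86.1] 3.3 S90 [ 410.8 -182.2   90. ] T90 [ 407.6 -185.8   90. ] (np.float64(26.4), np.float64(-207.0))
blue (np.float64(328.2), np.float64(245.4), np.int64(15)) (np.float64(324.27777777777777), np.float64(231.55555555555554), np.int64(18)) tri [ 439.4 -139.2   86.3] 3.2 S90 [ 438.7 -135.6   90. ] T90 [ 435.7 -139.    90. ] (np.float64(52.4), np.float64(-159.2))
pin [ 389.  -226.8  114. ] [ 384.3 -228.1  114. ] [ 388.1 -228.5  110.6] 3.7 (np.float64(5.7), np.float64(-251.5))
S 264 ................
S 265 ................
S 266 .........##.....
S 267 ........####....
S 268 .......#####....
S 269 .....########...
S 270 ....########....
S 271 ...#####.###....
S 272 ...##########...
S 273 ...#########....
S 274 ...#########....
S 275 ...########.....
S 276 ...######.......
S 277 ...#####........
S 278 ....###.........
S 279 ................
298
T 233 ..................
T 234 ..................
T 235 ..................
T 236 ..................
T 237 .......#######....
T 238 .....#########....
T 239 ......########....
T 240 .....#####..###...
T 241 ......###.#####...
T 242 ......#########...
T 243 .......##.........
T 244 ..................
T 245 ..................
277
```

```bash
cat >> h.py <<'E'
yaw=-0.042;ex=np.array([np.cos(yaw),np.sin(yaw)]);ey=np.array([-ex[1],ex[0]])
E
python3 - <<'E'
from h import *
from workcell import *
s=load('/tmp/scene1.npz');t=load('/tmp/top0.npz')
a=onz(s,np.array(305.6),np.array(272.),78);b=onz(t,np.array(286.4),np.array(239.9),78);f=(a+b)[:2]/2
print(a,b,f)
clamp()
st=f+ey*38
movep([*st,130],R(yaw)); 
print(movel([*st,75],max_speed=80,guard=15), read_state()['time'],read_state()['eef_pos'],read_state()['finger_gap'])
for n in("scene","top"):
    c=camera(n);cv2.imwrite(f"pics/{n}2.png",c['image']);np.savez(f"/tmp/{n}2.npz",**c)
x=cv2.imread('pics/scene2.png')[200:310,265:375];cv2.imwrite('pics/crop2.png',cv2.resize(x,None,fx=5.4,fy=5.4,interpolation=2))
E
```

```text
[435.4929069  -12.45332734  78.        ] [432.13072406 -14.93527392  78.        ] [433.81181548 -13.69430063]
False 4.8417 [435.64004978  24.40545239  75.32512935] 0.05268568045733113
```

View pics/crop2.png

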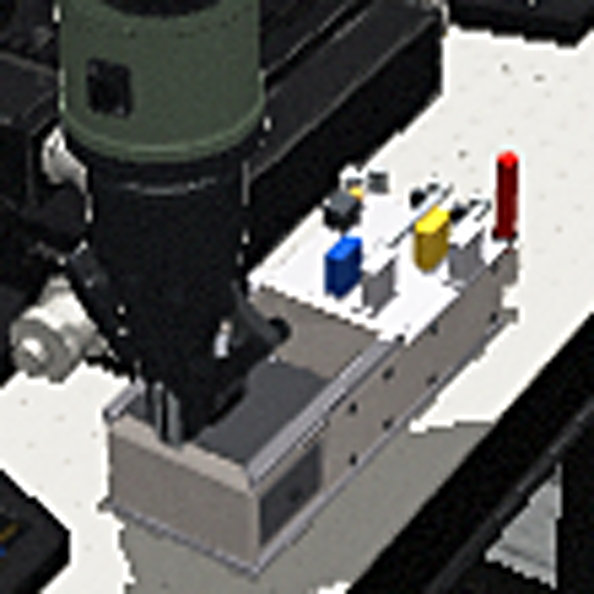

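The closed fingers stand behind the fin at about crop (170,430), clear of the carrier. Pushing now.

Run:
```python
from h import *
from workcell import *
s=read_state();p0=s['eef_pos'][:2];f0=s['ft_force']
def go(d,g,sp):
    r=movel([*(p0-ey*d),75],max_speed=sp,guard=g);s=read_state();print(r,s['time'],((p0-s['eef_pos'][:2])@ey).round(1),(s['ft_force']-f0).round(1));return r
go(60,20,60) or go(100,20,25)
for n in("scene","top"):
    c=camera(n);cv2.imwrite(f"pics/{n}3.png",c['image']);np.savez(f"/tmp/{n}3.npz",**c)
x=cv2.imread('pics/scene3.png')[200:310,265:375];cv2.imwrite('pics/crop3.png',cv2.resize(x,None,fx=5.4,fy=5.4,interpolation=2))
```

```text
False 6.0917 59.8 [-0.3  0.9  0.6]
True 6.7333 67.2 [0.4 6.  3.8]
```

View pics/crop3.png

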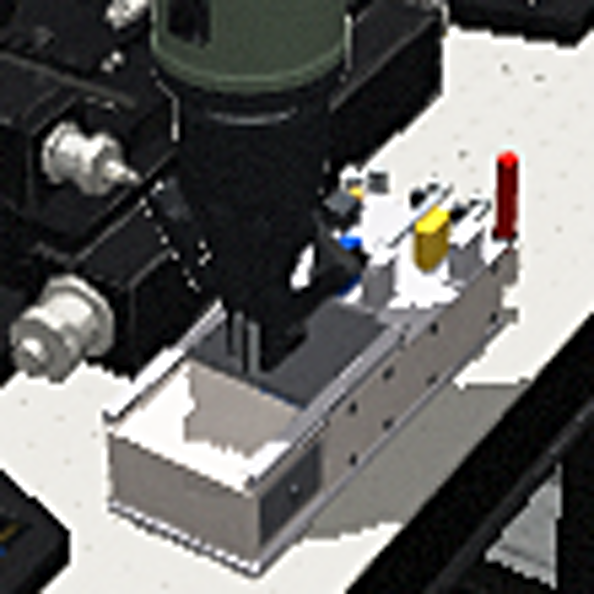

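Run:
```python
from h import *
from workcell import *
s=read_state();p0=s['eef_pos'][:2];print(s['ft_force'])
for d in (6,9):
    r=movel([*(p0-ey*d),75],max_speed=20,guard=30);s=read_state();print(r,s['time'],((p0-s['eef_pos'][:2])@ey).round(1),s['ft_force'].round(1))
    if r: break
    p0=p0
wait(0.2)
s=read_state();print(((p0-s['eef_pos'][:2])@ey).round(1),s['ft_force'].round(1))
```

```text
[-1.48859547  5.21856932  3.52746392]
True 7.1 -0.0 [-1.3  6.7  3.6]
-0.0 [-1.6  6.3  2.5]
```

Run:
```python
from h import *
from workcell import *
s=read_state();p0=s['eef_pos'][:2]
movel([*(p0+ey*8),78]); movel([*(p0+ey*8),150])
open_gripper()
movep([*(np.array([415,-140])),230],R(yaw))
print(read_state()['time'])
for n in("scene","top"):
    c=camera(n);cv2.imwrite(f"pics/{n}4.png",c['image']);np.savez(f"/tmp/{n}4.npz",**c)
x=cv2.imread('pics/scene4.png')[200:310,265:375];cv2.imwrite('pics/crop4.png',cv2.resize(x,None,fx=5.4,fy=5.4,interpolation=2))
x=cv2.imread('pics/top4.png')[190:280,255:375];cv2.imwrite('pics/crop4t.png',cv2.resize(x,None,fx=6,fy=6,interpolation=2))
```

```text
9.5583
```

View pics/crop4.png

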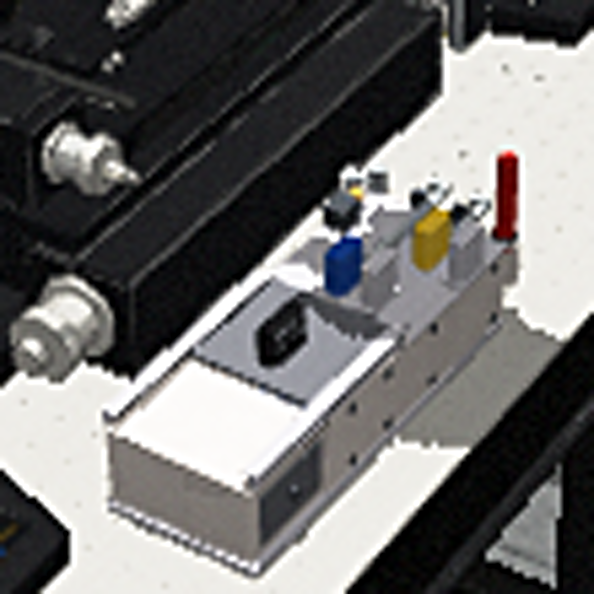

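View pics/crop4t.png

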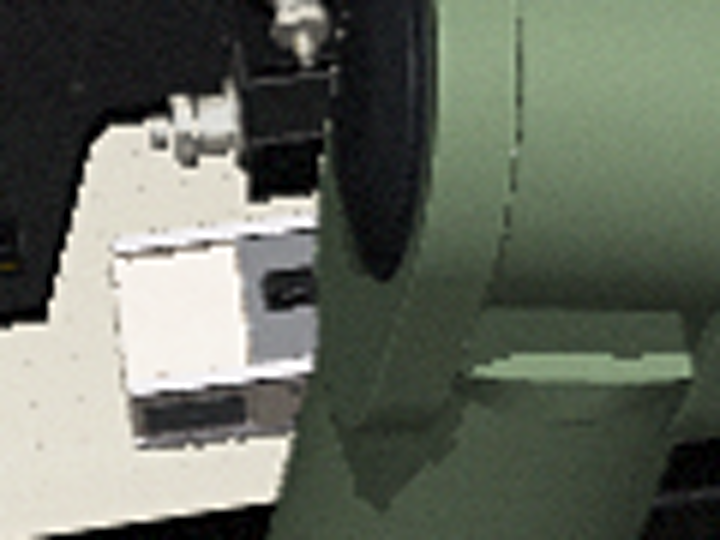

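Run:
```python
from h import *
s=load('/tmp/scene4.npz');s1=load('/tmp/scene1.npz')
def fin(c,b):
    g=cv2.cvtColor(c['image'],cv2.COLOR_BGR2GRAY);r0,r1,c0,c1=b
    v,u=np.where(g[r0:r1,c0:c1]<50);return (u.min()+u.max())/2+c0,(v.min()+v.max())/2+r0,u.mean()+c0,v.mean()+r0,len(u)
A=fin(s1,(264,280,298,314));B=fin(s,(253,270,308,326));print(A,B)
for i in(0,2):
    p=onz(s1,np.array(A[i]),np.array(A[i+1]),78)[:2];q=onz(s,np.array(B[i]),np.array(B[i+1]),78)[:2];print(p,q,(p-q)@ey,(p-q)@ex)
```

```text
(np.float64(305.5), np.float64(272.0), np.float64(305.18823529411765), np.float64(272.21176470588233), 85) (np.float64(317.0), np.float64(260.0), np.float64(316.5416666666667), np.float64(261.15277777777777), 72)
[435.72762709 -12.30686689] [437.64773505 -73.58763285] 61.1461034340468 -4.491450220138229
[435.95007645 -11.09924671] [435.89841964 -68.50845675] 57.36075150755504 -2.358866734620554
```

Run:
```python
from h import *
s=load('/tmp/scene4.npz');t=load('/tmp/top4.npz')
S=lambda x,y:(np.array(265+x/5.4-.4),np.array(200+y/5.4-.4));T=lambda x,y:(np.array(255+x/6-.4),np.array(190+y/6-.4))
O=onz(s,*S(256,575),0)[:2]
def cf(p): return ((p[:2]-O)@ex).round(1),((p[:2]-O)@ey).round(1)
print('cover rear far',cf(onz(s,*S(195,352),66)),'near',cf(onz(s,*S(308,406),66)),'block end near',cf(onz(s,*S(250,492),62)),'far',cf(onz(s,*S(110,418),62)))
print('T cover rear',[onz(t,*T(x,y),66).round(1) for x,y in((238,245),(250,375))],'block end',[onz(t,*T(x,y),62).round(1) for x,y in((118,255),(130,385))])
```

```text
cover rear far (np.float64(84.1), np.float64(-63.5)) near (np.float64(9.6), np.float64(-61.3)) block end near (np.float64(-1.6), np.float64(5.2)) far (np.float64(91.1), np.float64(0.3))
T cover rear [array([468.6, -45.3,  66. ]), array([389.6, -40.3,  66. ])] block end [array([475.5,  19.9,  62. ]), array([396.2,  23.7,  62. ])]
```

Run:
```python
from h import *
for n in('scene1','top0'):
    c=load(f'/tmp/{n}.npz');P=cloud(c).reshape(-1,3)
    m=(P[:,0]>425)&(P[:,0]<500)&(P[:,1]<-155)&(P[:,1]>-240)&(P[:,2]>64)&(P[:,2]<200)
    q=P[m];print(n,m.sum())
    for x in range(425,500,12):
        print(x,[int(q[(q[:,0]>=x)&(q[:,0]<x+12)&(q[:,1]>=y)&(q[:,1]<y+12),2].max(initial=0)) for y in range(-240,-150,12)])
s=load('/tmp/scene1.npz');t=load('/tmp/top0.npz')
print(tri(s,(265+378/6-.4,220+110/6-.4),t,(260+547/7-.4,205+130/7-.4)), tri(s,(265+395/6-.4,220+96/6-.4),t,(260+580/7-.4,205+125/7-.4)))
```

```text
scene1 102
425 [67, 65, 69, 67, 0, 66, 0, 0]
437 [68, 73, 66, 66, 65, 64, 65, 0]
449 [0, 66, 0, 0, 0, 0, 0, 0]
461 [74, 76, 72, 75, 77, 76, 64, 0]
473 [75, 74, 74, 0, 77, 74, 0, 0]
485 [0, 71, 70, 0, 0, 0, 0, 0]
497 [0, 0, 0, 0, 0, 0, 0, 0]
top0 152
425 [70, 74, 74, 73, 75, 72, 74, 0]
437 [68, 64, 64, 71, 65, 69, 0, 0]
449 [66, 0, 0, 69, 83, 67, 67, 0]
461 [79, 78, 74, 83, 81, 78, 72, 0]
473 [69, 81, 72, 75, 76, 0, 0, 0]
485 [0, 68, 0, 0, 0, 0, 0, 0]
497 [0, 0, 0, 0, 0, 0, 0, 0]
(array([ 472.50233701, -189.44234598,   69.14627893]), np.float64(4.189277788360526)) (array([ 472.537285  , -205.31295778,   68.43793688]), np.float64(3.4241884460244836))
```

Run:
```python
from h import *
from workcell import *
p=np.array([409.2,-184.0])-14.5*ex
movep([*p,130],R(yaw))
print(movel([*p,74],max_speed=80,guard=12)); s=read_state();print(s['time'],s['eef_pos'],s['finger_gap'])
for n in("scene","top"):
    c=camera(n);cv2.imwrite(f"pics/{n}5.png",c['image']);np.savez(f"/tmp/{n}5.npz",**c)
x=cv2.imread('pics/scene5.png')[190:300,275:385];cv2.imwrite('pics/crop5.png',cv2.resize(x,None,fx=5.4,fy=5.4,interpolation=2))
```

```text
False
11.025 [ 394.96604023 -183.40035733   74.33592845] 85.63502132788423
```

View pics/crop5.png

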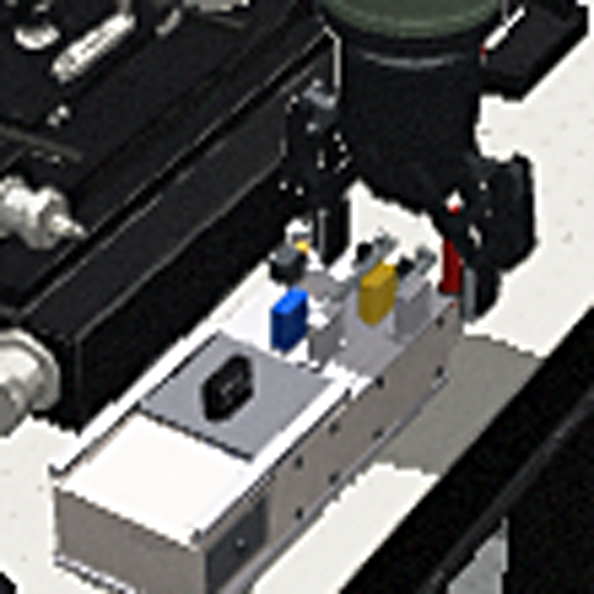

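The fingers straddle the yellow button and its lug, with tips at crop (330,255) and (480,310). Clamping.

Run:
```python
from h import *
from workcell import *
clamp();wait(0.3); s=read_state();print(s['time'],s['eef_pos'],s['finger_gap'],s['ft_force'].round(1))
for n in("scene",):
    c=camera(n);cv2.imwrite(f"pics/{n}6.png",c['image']);np.savez(f"/tmp/{n}6.npz",**c)
x=cv2.imread('pics/scene6.png')[190:300,275:385];cv2.imwrite('pics/crop6.png',cv2.resize(x,None,fx=5.4,fy=5.4,interpolation=2))
```

```text
12.0417 [ 397.23239677 -183.49965104   74.99636392] 22.926377475071842 [ 8.   0.3 13.9]
```

View pics/crop6.png

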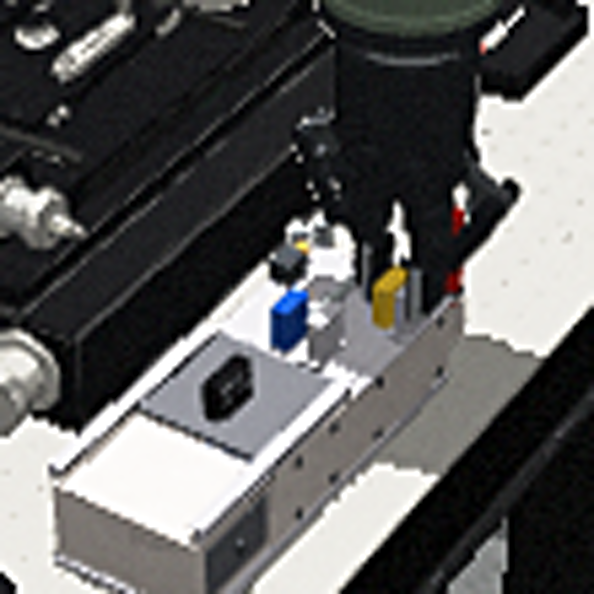

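Run:
```python
from h import *
from workcell import *
open_gripper();s=read_state();e=s['eef_pos']
movel([e[0],e[1],125])
p=np.array([438.5,-136.8])-13.3*ex
movep([*p,125],R(yaw))
print(movel([*p,75],max_speed=80,guard=12))
c=camera('scene');cv2.imwrite(f"pics/scene7.png",c['image'])
clamp();wait(.3);s=read_state();print(s['time'],s['eef_pos'],s['finger_gap'],s['ft_force'].round(1))
d=camera('scene');cv2.imwrite(f"pics/scene8.png",d['image'])
x=np.hstack([i['image'][200:300,280:380] for i in(c,d)]);cv2.imwrite('pics/crop8.png',cv2.resize(x,None,fx=4,fy=4,interpolation=2))
```

```text
False
15.2917 [ 425.44769328 -136.26389012   75.66025559] 22.943590415306954 [-3.6  1.2 20.5]
```

View pics/crop8.png

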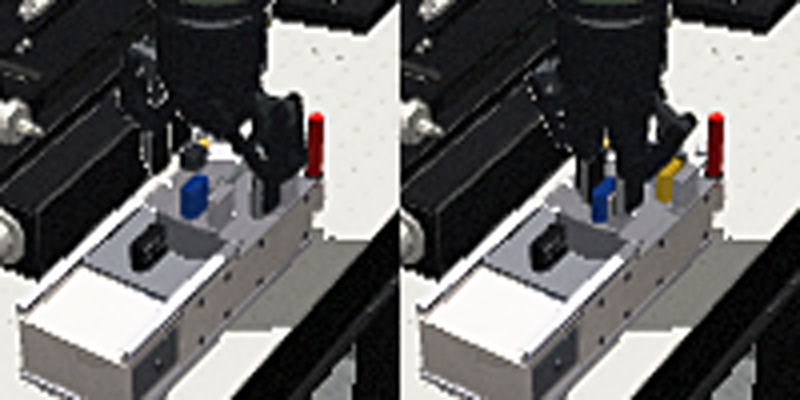

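Run:
```python
from h import *
from workcell import *
open_gripper();e=read_state()['eef_pos']
movel([e[0],e[1],150])
p=np.array([389.3,-227.3])
movep([*p,150],R(yaw))
for th in np.linspace(0,1.6,9):
    h=p+85*ex;q=h-85*(np.cos(th)*ex+np.sin(th)*ey)
    j=inverse_kinematics([*q,80],R(yaw+th));print(round(th,2),q.round(0),None if j is None else np.round(j,2))
for n in("scene","top"):
    c=camera(n);cv2.imwrite(f"pics/{n}9.png",c['image']);np.savez(f"/tmp/{n}9.npz",**c)
s=load('/tmp/scene9.npz')
print(read_state()['time'],'ipa',onz(s,np.array(398.),np.array(204.),0),'cap',onz(s,np.array(406.),np.array(213.),5))
x=cv2.imread('pics/scene9.png')[170:290,300:430];cv2.imwrite('pics/crop9.png',cv2.resize(x,None,fx=5,fy=5,interpolation=2))
```

```text
0.0 [ 389. -227.] [ 0.85  0.56 -0.59  2.14  0.56  0.59 -0.18]
0.2 [ 390. -244.] [ 0.91  0.58 -0.63  2.12  0.59  0.62  0.02]
0.4 [ 395. -261.] [ 0.97  0.61 -0.67  2.09  0.63  0.65  0.23]
0.6 [ 402. -276.] [ 1.02  0.64 -0.72  2.05  0.66  0.7   0.42]
0.8 [ 412. -289.] [ 1.05  0.67 -0.76  2.01  0.69  0.74  0.62]
1.0 [ 425. -300.] [ 1.08  0.71 -0.81  1.96  0.73  0.79  0.81]
1.2 [ 440. -309.] [ 1.1   0.75 -0.86  1.92  0.76  0.84  0.99]
1.4 [ 456. -314.] [ 1.11  0.79 -0.9   1.87  0.8   0.89  1.17]
1.6 [ 473. -316.] [ 1.12  0.83 -0.95  1.83  0.83  0.94  1.34]
17.2 ipa [ 4.19284754e+02 -5.82157371e+02  1.13686838e-13] cap [ 366.75596924 -535.82128732    5.        ]
```

View pics/crop9.png

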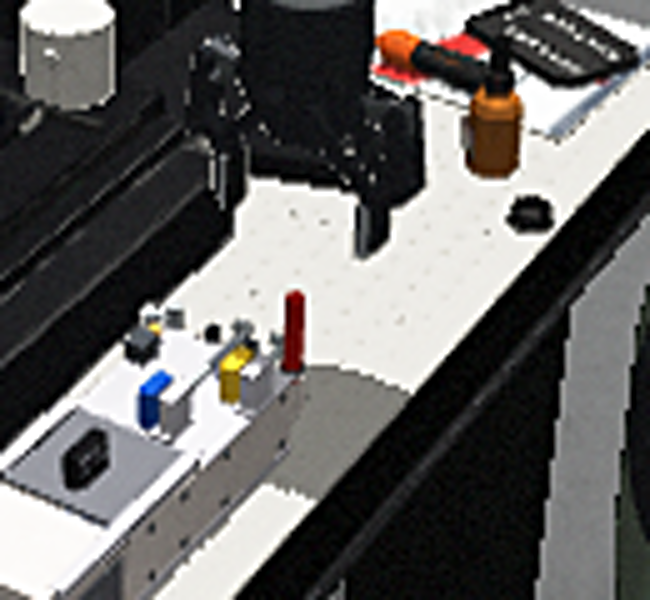

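View pics/top9.png

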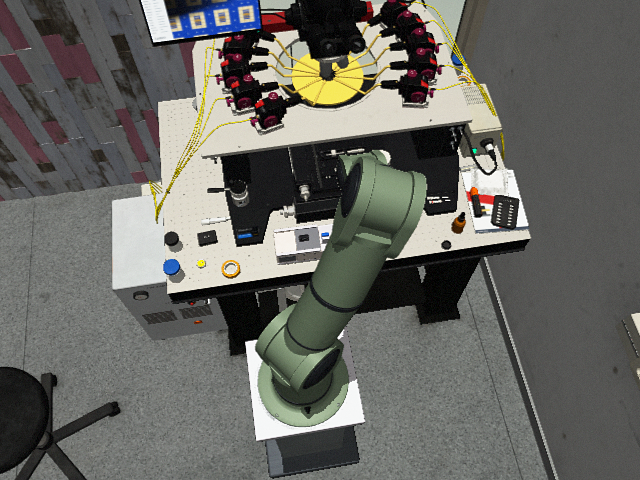

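Both catches are in, and the arc is clear of the bystanders. Now taking the pin.

Run:
```python
from h import *
from workcell import *
p=np.array([389.3,-227.3])
print(movel([*p,80],max_speed=80,guard=12))
c=camera('scene')
clamp();wait(.3);s=read_state();print(s['time'],s['eef_pos'],s['finger_gap'],s['ft_force'].round(1))
d=camera('scene');cv2.imwrite(f"pics/scene10.png",d['image']);np.savez('/tmp/scene10.npz',**d)
x=np.hstack([i['image'][180:280,310:410] for i in(c,d)]);cv2.imwrite('pics/crop10.png',cv2.resize(x,None,fx=4,fy=4,interpolation=2))
```

```text
False
19.25 [ 389.11792982 -227.31146728   80.06457025] 10.257664222673819 [-2.5  0.1  4.7]
```

View pics/crop10.png

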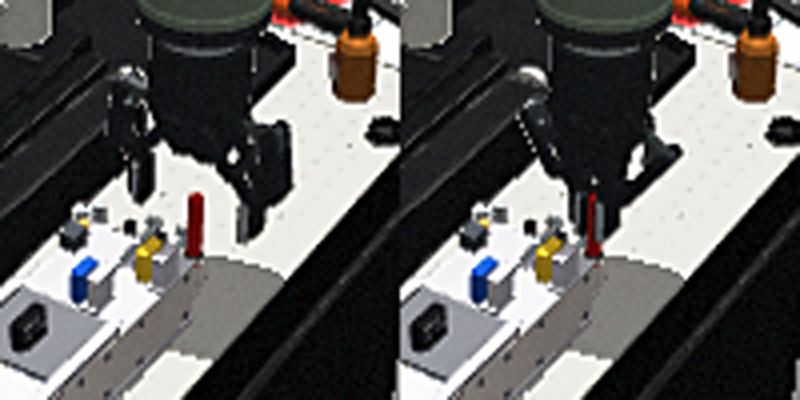

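```bash
cat > swing.py <<'E'
import sys
from h import *
from workcell import *
p=np.array([389.15,-227.3]);h=p+85*ex
a,b,n=float(sys.argv[1]),float(sys.argv[2]),int(sys.argv[3])
for th in np.linspace(a,b,n+1)[1:]:
    q=h-85*(np.cos(th)*ex+np.sin(th)*ey)
    r=movel([*q,80],frame=R(yaw+th),max_speed=50,guard=45);s=read_state()
    rad=-(np.cos(th)*ex+np.sin(th)*ey);tan=np.array([-rad[1],rad[0]])
    f=s['ft_force'][:2];print(round(th,2),r,round(s['time'],1),'Frad %.1f Ftan %.1f'%(f@rad,f@tan),'gap',round(s['finger_gap'],1),'poserr',(s['eef_pos'][:2]-q).round(1))
    if r: break
d=camera('scene');k=sys.argv[4];cv2.imwrite(f"pics/scene{k}.png",d['image']);np.savez(f'/tmp/scene{k}.npz',**d)
cv2.imwrite(f'pics/crop{k}.png',cv2.resize(d['image'][180:280,310:430],None,fx=6,fy=6,interpolation=2))
E
python3 swing.py 0 0.4 3 11
```

```text
0.13 False 19.7 Frad 0.9 Ftan 0.2 gap 10.4 poserr [ 0. -0.]
0.27 False 20.1 Frad 0.5 Ftan 0.3 gap 10.3 poserr [0.  0.2]
0.4 False 20.4 Frad 0.2 Ftan -1.0 gap 10.3 poserr [-0.   0.3]
```

View pics/crop11.png

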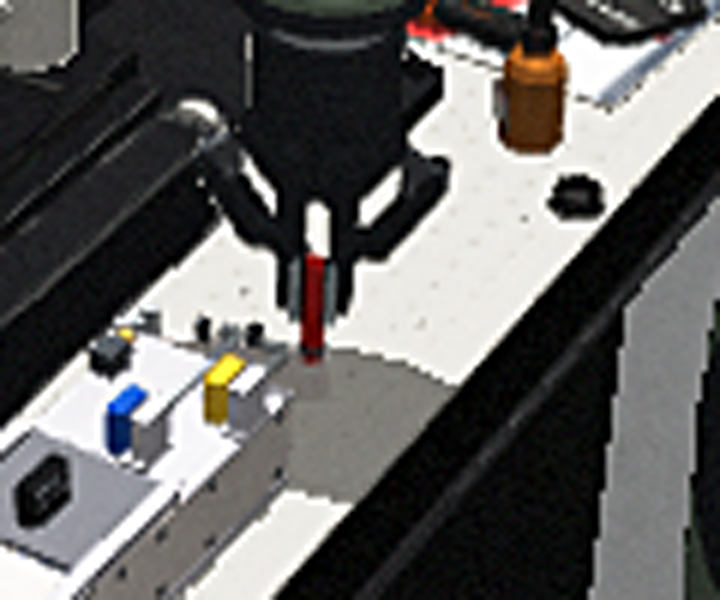

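The gate is moving: the pin, at crop (312,310), follows the fingers and forces are low. Carrying on to wide open.

```bash
python3 swing.py 0.4 1.57 9 12
python3 - <<'E'
from workcell import *
import cv2
wait(0.5)
s=read_state();print(s['time'],s['eef_pos'],s['finger_gap'],s['ft_force'])
cv2.imwrite('pics/top12.png',cv2.resize(camera('top')['image'][190:280,255:415],None,fx=5,fy=5))
E
```

```text
0.53 False 20.9 Frad 0.7 Ftan -1.7 gap 10.3 poserr [-0.1  0.6]
0.66 False 21.2 Frad -0.2 Ftan -1.9 gap 10.2 poserr [-0.2  0.5]
0.79 False 21.6 Frad -0.5 Ftan -0.0 gap 10.4 poserr [-0.2  0.4]
0.92 False 22.0 Frad 3.1 Ftan 0.2 gap 10.3 poserr [-0.2  0.4]
1.05 False 22.4 Frad 0.9 Ftan 0.4 gap 10.4 poserr [-0.2  0.4]
1.18 False 22.7 Frad 1.0 Ftan -0.7 gap 10.1 poserr [-0.2  0.5]
1.31 False 23.1 Frad 1.5 Ftan -1.6 gap 10.5 poserr [-0.2  0.5]
1.44 False 23.5 Frad 0.8 Ftan -0.8 gap 10.2 poserr [-0.2  0.5]
1.57 False 23.9 Frad 1.1 Ftan -0.9 gap 10.4 poserr [-0.1  0.4]
24.4 [ 470.10427114 -315.37869531   80.08814694] 10.539535320768113 [-1.27541073 -2.41035997  7.20755509]
```

View pics/crop12.png

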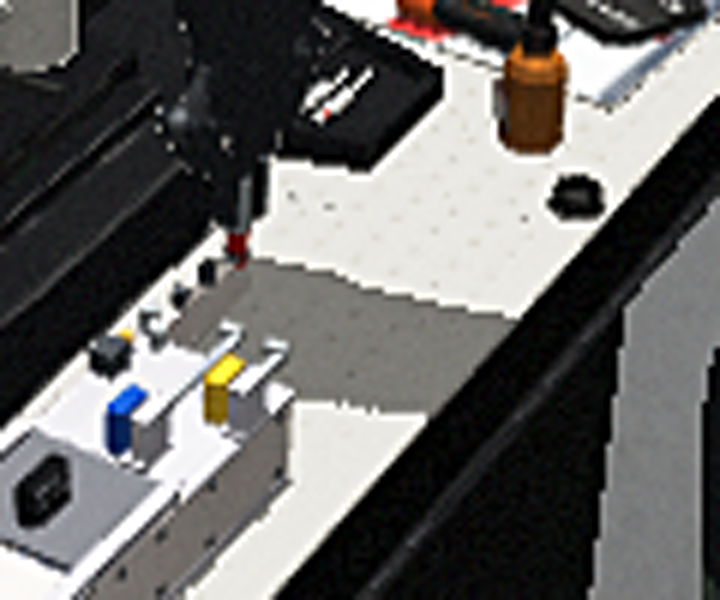

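Run:
```python
from h import *
s=load('/tmp/scene12.npz')
q=onz(s,np.array(310+238/6-.4),np.array(180+245/6-.4),68)[:2];h=np.array([389.15,-227.3])+85*ex
d=q-h;print(q,np.linalg.norm(d),'theta',np.arctan2(-d@ey,-d@ex))
from workcell import *
a=read_state();wait(.3);b=read_state();print(b['eef_pos']-a['eef_pos'],abs(b['qvel']).max(),b['finger_gap'],b['time'])
finish_job()
```

```text
[ 467.34320367 -309.1106393 ] 78.53075511367724 theta 1.5269686872617838
[ 0.02007117 -0.00160028 -0.01632669] 0.0016385818300054197 10.515209064803404 24.75
the job is handed in; nothing more can be done
```

I did the whole sequence and handed the job in at 24.8 s, with the gripper still holding the gate open by its red pin. The hand-in gives no verdict, so the results below rest on my own checks.

- **Cover:** I pushed it with closed fingers until it stopped dead; pushing again to a 30 N limit moved it no further. Its rear edge measured 64 to 66 mm from the block's end in both views, against 66 mm for fully closed and about 62 mm needed. That is inside the limit, but not by much more than the measuring error.
- **Catches:** I squeezed yellow first, then blue. The finger gap read 22.9 mm both times, against 25 mm expected. The gap also reads about 2 mm low on the 12 mm pin. The pictures show both buttons against their lugs.
- **Gate:** It swung past the detent with little force, and I turned the tool along with it. By the arm's pose it stands at 1.57 rad. A single-view camera check gave 1.53 rad, but it put the pin 79 mm from the hinge instead of 85 mm, so that check is rough. The arm was still and the finger gap steady at 10.5 mm on the pin, about what the 12 mm pin should read.
- **Disagreements:** The two cameras differed by 3 to 5 mm. Clamping the yellow catch showed my averaged position was about 2.5 mm short in x, so I corrected the blue catch and the pin to match.
- **Bystanders:** I never went near them. I did not measure their positions again at the end.

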